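Free the ratchet pawl and bring the hold-down arm onto the copper disc

ROBOT

A 6-joint arm with a two-finger parallel gripper is mounted at the origin on the work surface. World frame = base frame: x ahead of the robot, y to its left, z up, the work surface at z = 0. Lengths are in m, angles in rad, forces in N, time in s.
With the tool pointing down it reaches from about 0.25 to 0.725 m from the base axis. Payload 4 kg.
Tool frame: the origin (TCP) lies where the fingers leave the gripper's body, on its centre line; the fingertips stand 73 mm ahead of it and the grasp point (between the pads) lies 54 mm ahead of it; z points along the fingers, y is the line along which they close (so a half turn about z gives the same grasp; the last joint's range is limited). The gripper opens to 85 mm and grips with 20 to 120 N. Pads are 22 mm wide; open, the fingers measure 114 mm over their backs; the gripper's body (76 mm by 85 mm) begins 54 mm behind the grasp point. The pads swing forward as they close: fully open they stand 13 mm farther back than shut.
Start: joints at [1.177, 0.241, 0.005, 1.335, 0, 1.571], TCP at [0.192, 0.462, 0.304] pointing down, gripper open.
Joint ranges: [-2.72, 2.72], [-1.05, 1.87], [-1.09, 1.28], [-1.99, 2.15], [-1.42, 1.44], [-3.14, 3.14]. Speed limits (rad/s): [2.79, 2.79, 3.14, 3.14, 3.14, 3.14].

INTERFACE

Orientations are given as [roll, pitch, yaw] about the fixed x, y, z axes, in that order (R = Rz(yaw) Ry(pitch) Rx(roll)).
In Python, from bench import manip gives the robot as it stands. The module is installed in compiled form; this text tells all that it offers.
- The arm moves only by the shell command python3 -m crank 'ROWS' [OPENING] [FORCE]. ROWS is JSON, a list of rows, each a list of 6 numbers: the shift along the tool's x, y, z normalised to -1 to 1, where 1 is 500 mm, then the turn, a rotation vector about the tool's x, y, z normalised to -1 to 1, where 1 is 0.1 rad. In form: [[dx, dy, dz, rx, ry, rz], ...]. A call has exactly 8 rows; each row shifts and turns the commanded pose from where the row before left it, along the tool's axes as they then stand; what a row does not reach is not made up. A row lasts 1/8 s, in which the tool goes at most 62.5 mm and 10.7 degrees, less where a joint would pass 70% of its speed; a pose out of reach is approached as far as the arm can. A call with a number of a shift or a turn outside -1 to 1 is refused whole. A call with a gripper value outside its range is refused whole. OPENING is the closure, from 0 (fully open) to 1 (shut), set as the call begins (- or left out, the last holds). The fingers move at their own pace and stop on an object; FORCE is the grip in N (left out, the last holds). Time passes only in rows, so rows that do not move let the fingers close, or fill a call up. It gives the time, the measured TCP pose, the force, the opening and the grip force at its end, in the units of the state.
- manip.get_state(): the state, without advancing time (a new reading comes with each control period).
- manip.capture(name): name is "scene" or "side" or "wrist"; returns a dict with "img" (480x640x3 uint8, red, green, blue), "fx", "fy", "cx", "cy" (pixels), "extrinsics" (4x4, takes a point from world to camera coordinates). Camera axes: x right, y down, z forward; pixel columns grow to the right and rows downward; lengths in m; the calibration is good to about 2 mm. A picture is of the moment at which its call begins. There is no depth.
- manip.close_job(): hands the job in; it is judged then, once.
The state is a dict: "time_s": time; "joint_pos": joint angles; "joint_vel": joint speeds; "effort": joint torques, N m; "position": TCP position; "eef_rot": TCP orientation; "force": force on the tool from outside, world axes, zero at the start; "torque": the same for the moment, N m; "width": opening from 0.0 (shut) to 1.0 (fully open); "grasp_force": force on a finger pad.
Only numpy, scipy, OpenCV 4.12 (cv2) and the standard library are available. Lean on these libraries where they do the work, as an engineer would, in place of code of your own. Each camera call takes 0.05 s, during which the arm holds its last target. There are 200 camera calls.

TASK

The steel hold-down arm of the coppersmith's stand is locked in its raised position by a ratchet. Press down the thumb tail of the pawl until the pawl snaps over and stays clear of the teeth, then push the arm down by the plate at its end until its foot rests on the copper disc. Only press and push: grasp and lift nothing, leave the disc where it lies and the pawl free, and do not disturb the hammer, the cup and the iron stake.

Things in the scene. Friction and masses are not known exactly. Their poses are not given: they have to be found in the camera images.
- stand: Fixed timber block 340 x 130 x 60 mm (x, y, z); origin: centre of its underside. The arm points along its +x (yaw varies). In its frame, in mm: arm's hinge pin, along y, at (-70, 0, 130); pawl's pin at (-135, 0, 164); steel posts hold the pins, tops at 155 and 175. A round wooden rest (radius 48, top at 95) at x = +80 carries the copper disc.
- hold_arm (a joint): Elevation of the arm (rad): 0 = level, foot on the disc; positive = raised; starts at 0.40 to 0.68. A steel bar 16 mm wide with a saw-toothed wheel (radius 45 mm, 0.26 rad a tooth) at its hinge. Stiff hinge: it stays where left and, pawl free, takes 5 to 8 N at the plate to push down. Pawl engaged, it sinks by a tooth at most, then jams.
- push_plate (a point): Centre of the top face of the push plate at the arm's free end, 50 mm along the arm x 42 mm wide x 6 mm thick. It lies 225 mm out from the hinge pin and 12 mm above the pin's line in the arm's frame; its x points outward along the arm, its z out of the top face; both tilt with the arm. 142 mm above the bench when level, 230 to 285 mm when raised.
- press_foot (a point): Centre of the underside of the arm's round rubber foot (radius 15 mm), 150 mm out from the hinge pin and 30 mm below its line in the arm's frame; 100 mm above the bench when it rests on the disc.
- pawl (a joint): Angle of the pawl (rad): 0 to 0.11 = engaged, nose hooked in the wheel's teeth; 0.42 = free, at its stop. An over-centre spring drives it to engaged below 0.21 and to free above 0.21, where it stays by itself.
- pawl_tail (a point): Centre of the top face of the pawl's flat thumb tail (30 mm along the stand's x, 34 mm wide, 6 mm thick), 55 mm from the pawl's pin towards the stand's -x, 170 to 176 mm above the bench. Pressing straight down takes about 3 N, rising to 6 N; it snaps over at 164 mm above the bench and stops, free, at 153 mm.
- disc: Loose copper disc, 72 mm across and 5 mm thick, lying on the wooden rest under the arm's foot; origin at the centre of its underside.
- hammer: Bystander: loose hammer 260 mm long lying on the bench beside the stand, on the stand's +y side.
- cup: Bystander: loose copper cup 68 mm across, 75 mm high, standing on the bench on the stand's -y side; origin at the centre of its underside.
- stake: Bystander: loose iron stake 64 mm across its foot, 80 mm high, standing on the bench on the stand's -y side; origin at the centre of its underside.
Not all that is in view belongs to the job. What is shaped like the disc but black or red is not meant.

How it is judged:
By the outcome, as a careful person would: the job done as asked, in the order asked, and still so for the second after the job is handed in, with the robot touching nothing.
It also fails if it takes over 43 s, if anything falls off the work surface, if the arm or the gripper's body presses on something with over 40 N, if the wrist force passes 120 N, or if a joint passes its speed limit or range.

## Working session

There is one attempt and no reset: what is moved stays moved. The work goes in short steps, Python scripts to look and compute and a shell command to move; the robot and the scene stay as the last step left them, time stands still between calls to the robot, and variables do not carry over. Pictures are saved under pics/ and viewed, at most 10 in all, crops included, and the job is handed in when it is done.

```bash
mkdir -p pics; cat > h.py <<'E'
import numpy as np, cv2, pickle
from bench import manip
def cap(n,f):
    c=manip.capture(n); cv2.imwrite(f'pics/{f}.png',cv2.cvtColor(c['img'],cv2.COLOR_RGB2BGR)); pickle.dump(c,open(f'pics/{f}.pkl','wb')); return c
def ld(f): return pickle.load(open(f'pics/{f}.pkl','rb'))
def ray(c,u,v):
    E=c['extrinsics'];R=E[:3,:3];t=E[:3,3]
    d=R.T@np.array([(u-c['cx'])/c['fx'],(v-c['cy'])/c['fy'],1]); return -R.T@t,d/np.linalg.norm(d)
def plane(c,u,v,z):
    o,d=ray(c,u,v); return o+d*(z-o[2])/d[2]
def tri(c1,p1,c2,p2):
    o1,d1=ray(c1,*p1);o2,d2=ray(c2,*p2)
    s=np.linalg.lstsq(np.c_[d1,-d2],o2-o1,rcond=None)[0]
    a=o1+s[0]*d1;b=o2+s[1]*d2; return (a+b)/2,np.linalg.norm(a-b)
def proj(c,P):
    q=c['extrinsics'][:3]@np.r_[P,1]; return c['fx']*q[0]/q[2]+c['cx'],c['fy']*q[1]/q[2]+c['cy']
E
python3 - <<'E'
from h import *
for n in('scene','side'):
    c=cap(n,n+'0'); print(n,np.round(ray(c,320,240),3))
print(manip.get_state())
E
```

```text
scene [[ 1.238  0.221  0.64 ]
 [-0.739 -0.246 -0.628]]
side [[ 0.535  0.515  0.665]
 [ 0.087 -0.676 -0.732]]
{'time_s': 0.1, 'joint_pos': array([ 1.17700650e+00,  2.41333272e-01,  3.86841673e-03,  1.33518535e+00,
       -8.17361451e-06,  1.57081225e+00]), 'joint_vel': array([-0.00093986,  0.00133248,  0.00317102, -0.00062859,  0.00229492,
       -0.00068827]), 'effort': array([-1.98750599e-04, -3.73138475e+01,  2.53009808e+01,  1.08285432e-02,
       -4.63608126e-05, -5.94260129e-06]), 'position': array([0.19168585, 0.46134171, 0.30310764]), 'eef_rot': array([-3.13973878e+00,  8.20312034e-06,  2.74778691e+00]), 'force': array([ 0.08634789,  0.26408226, -0.33309434]), 'torque': array([ 0.02750934,  0.00164473, -0.01959859]), 'grasp_force': 0.0, 'width': 0.9988385588299384}
```

View pics/scene0.png

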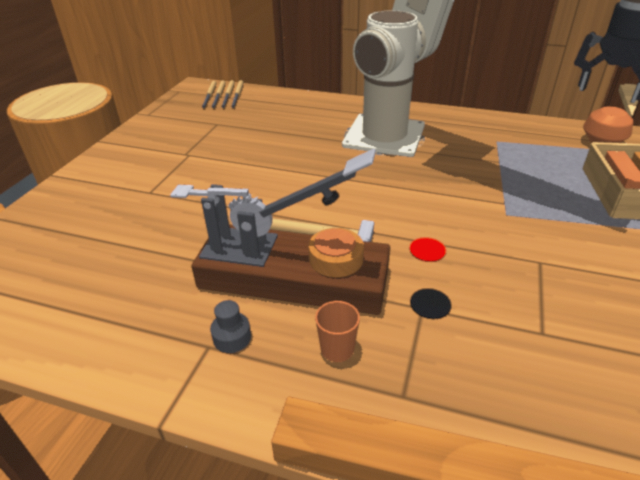

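View pics/side0.png

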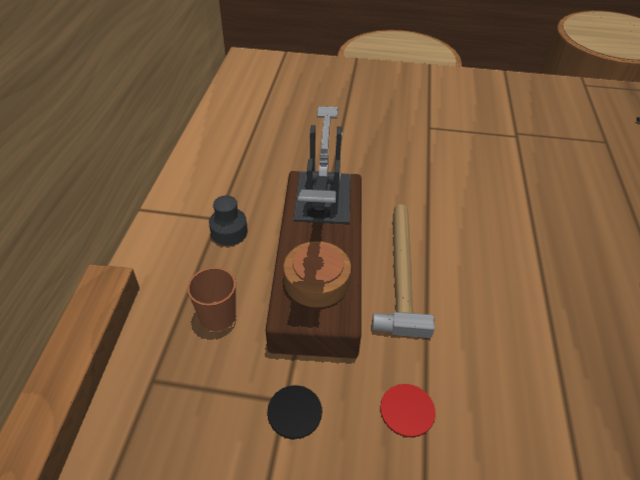

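The scene view shows the tail at about (182,191), the push plate at about (360,163) and the rest at (336,245). In the side view the tail is at (327,111), the plate at (317,196) and the disc at (318,263).

```bash
python3 - <<'E'
from h import *
a=ld('scene0');b=ld('side0')
for n,p,q in(('tail',(182,191),(327,111)),('plate',(360,163),(317,196)),('disc',(336,241),(318,263))):
    print(n,*tri(a,p,b,q))
print('tail@173',plane(a,182,191,.173),plane(b,327,111,.173)); print('disc',plane(b,318,263,.1),plane(a,336,241,.1))
for n,p in(('A',(270,346)),('B',(358,353))):print(n,plane(b,*p,0))
for n,p in(('A',(273,331)),('B',(361,335)),('C',(290,173)),('D',(361,176))):print(n,plane(b,*p,0.06))
A=cv2.imread('pics/scene0.png')[140:230,160:390];B=cv2.imread('pics/side0.png')[95:225,260:390]
A=cv2.resize(A,None,fx=3,fy=3,interpolation=2);B=cv2.resize(B,None,fx=2.4,fy=2.4,interpolation=2)
o=np.zeros((590,700,3),np.uint8);o[:270,:690]=A;o[275:275+B.shape[0],:B.shape[1]]=B;cv2.imwrite('pics/z.png',o)
E
```

```text
tail [ 0.62511546 -0.23165981  0.17173536] 0.0008985280636095729
plate [0.59645766 0.07293022 0.25900117] 0.0006991837691210373
disc [0.59798088 0.03671879 0.10057843] 0.0005257946371027588
tail@173 [ 0.62733365 -0.22984176  0.173     ] [ 0.62485757 -0.2305423   0.173     ]
disc [0.5981044  0.03655881 0.1       ] [0.59703136 0.03627119 0.1       ]
A [6.53896711e-01 1.18073573e-01 1.11022302e-16]
B [0.52777474 0.10887186 0.        ]
A [0.64408119 0.13068704 0.06      ]
B [0.52711016 0.11769744 0.06      ]
C [ 0.68313244 -0.19617865  0.06      ]
D [ 0.5579499  -0.20918092  0.06      ]
```

View pics/z.png

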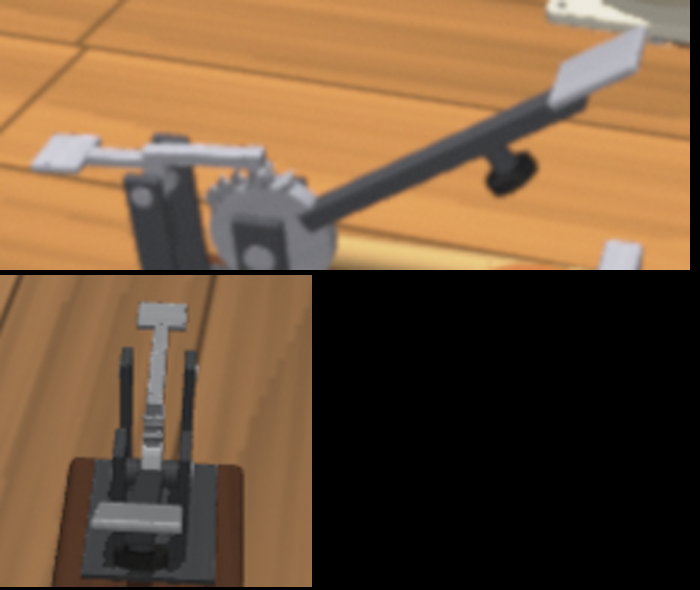

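The triangulated points fit the given geometry:
- Tail to disc measures 269 mm, against 270 mm.
- Tail height is 172 mm and disc top height is 100.6 mm.
- The plate is at elevation 0.56 or so.

Next I close the gripper, lift and turn.

```bash
python3 -m crank '[[0,0,-0.03,0,0,1],[0,0,-0.03,0,0,1],[0,0,-0.03,0,0,1],[0,0,-0.03,0,0,1],[0,0,-0.03,0,0,1],[0,0,-0.03,0,0,1],[0,0,-0.03,0,0,1],[0,0,-0.03,0,0,1]]' 1 40
cat >> h.py <<'E'
from scipy.spatial.transform import Rotation as Ro
u=np.array([.5979-.6255,.0367+.231,0]);u/=np.linalg.norm(u)
T=np.array([.6255,-.231,.173]); D=np.array([.5979,.0367,.1]); H=D-.15*u; H[2]=.13
def to(P):
    s=manip.get_state();R=Ro.from_euler('xyz',s['eef_rot']).as_matrix()
    print('pos',s['position'].round(4),'rpy',s['eef_rot'].round(3),'F',s['force'].round(1),'j',s['joint_pos'].round(2),'t',s['time_s'],'units',(R.T@(np.array(P)-s['position'])/.5).round(3))
E
python3 -c "
from h import *
print(np.arctan2(u[1],u[0]));to(T+[0,0,.247])"
```

```text
time_s: 1.1
position: [0.1918, 0.4616, 0.4239]
eef_rot: [-3.141, 0.001, 1.944]
force: [0.5, 0.2, -0.5]
width: -0.003
grasp_force: 0.0
1.6735338153225134
pos [0.1918 0.4616 0.4239] rpy [-3.141e+00  1.000e-03  1.944e+00] F [ 0.5  0.2 -0.5] j [ 1.18  0.23  0.29  1.64 -0.    2.37] t 1.1 units [-1.606  0.302  0.009]
```

```bash
python3 -m crank '[[-0.1,0.019,0,0,0,0],[-0.1,0.019,0,0,0,0],[-0.1,0.019,0,0,0,0],[-0.1,0.019,0,0,0,0],[-0.1,0.019,0,0,0,0],[-0.1,0.019,0,0,0,0],[-0.1,0.019,0,0,0,0],[-0.1,0.019,0,0,0,0]]' && python3 -m crank '[[-0.1,0.019,0,0,0,0],[-0.1,0.019,0,0,0,0],[-0.1,0.019,0,0,0,0],[-0.1,0.019,0,0,0,0],[-0.1,0.019,0,0,0,0],[0,0,0,0,0,1],[0,0,0,0,0,1],[0,0,0,0,0,0.7]]'
python3 -c "
from h import *
to(T+[0,0,.247])"
```

```text
time_s: 2.1
position: [0.4103, 0.1162, 0.4236]
eef_rot: [-3.141, -0.0, 1.948]
force: [-0.7, -0.3, -0.1]
width: 0.003
grasp_force: 0.0
time_s: 3.1
position: [0.5459, -0.0975, 0.423]
eef_rot: [-3.14, -0.001, 1.675]
force: [0.2, 0.4, -0.2]
width: -0.002
grasp_force: 0.0
pos [ 0.5459 -0.0975  0.423 ] rpy [-3.140e+00 -1.000e-03  1.675e+00] F [ 0.2  0.4 -0.2] j [-0.18  0.35  0.45  1.68  0.    1.29] t 3.1 units [-0.282  0.131  0.006]
```

```bash
python3 -m crank '[[-0.094,0.044,0,0,0,0],[-0.094,0.044,0,0,0,0],[-0.094,0.043,0,0,0,0],[0,0,0.1,0,0,0],[0,0,0.1,0,0,0],[0,0,0.1,0,0,0],[0,0,0,0,0,0],[0,0,0,0,0,0]]'
python3 - <<'E'
from h import *
to(T+[0,0,.073])
a=cap('scene','s1');b=cap('side','d1')
A=cv2.imread('pics/s1.png')[60:260,100:360];B=cv2.imread('pics/d1.png')[20:220,220:420]
A=cv2.resize(A,None,fx=2.3,fy=2.3,interpolation=2)[:, :]
B=cv2.resize(B,None,fx=1,fy=1)
o=np.zeros((460,800,3),np.uint8);o[:,:598]=A;o[:200,600:800]=B;cv2.imwrite('pics/z1.png',o)
E
```

```text
time_s: 4.1
position: [0.627, -0.2306, 0.2761]
eef_rot: [3.139, 0.001, 1.678]
force: [0.0, 0.7, 1.3]
width: 0.002
grasp_force: 0.0
pos [ 0.627  -0.2306  0.2761] rpy [3.139e+00 1.000e-03 1.678e+00] F [0.  0.7 1.3] j [-0.35  0.6   0.48  1.45 -0.    1.11] t 4.1 units [-0.    -0.003  0.06 ]
```

View pics/z1.png

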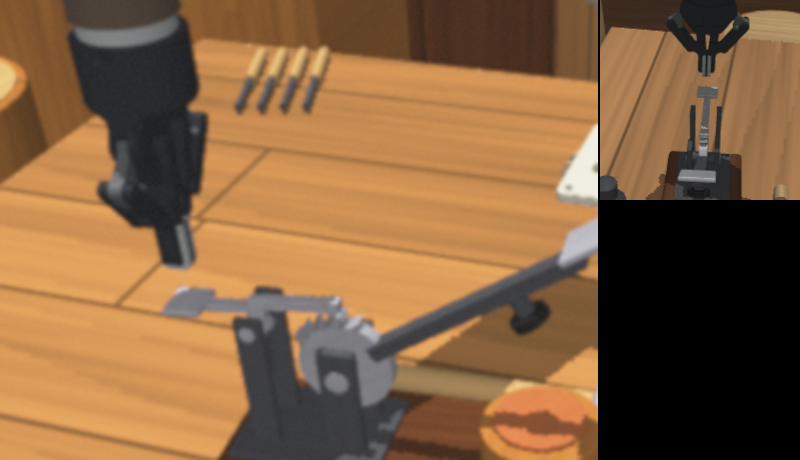

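The closed fingertips stand right over the tail, about 25 mm above it, with tip pixel at about (177,174) in the scene view. Next I press.

```bash
python3 -m crank '[[0,-0.003,0.04,0,0,0],[0,0,0.01,0,0,0],[0,0,0.01,0,0,0],[0,0,0.006,0,0,0],[0,0,0.006,0,0,0],[0,0,0.006,0,0,0],[0,0,0.006,0,0,0],[0,0,0,0,0,0]]'
```

```text
time_s: 5.2
position: [0.6247, -0.2305, 0.2321]
eef_rot: [3.141, -0.0, 1.678]
force: [1.0, 0.8, -0.0]
width: 0.002
grasp_force: 0.0
```

```bash
python3 -m crank '[[0,0,0.004,0,0,0],[0,0,0.004,0,0,0],[0,0,0.004,0,0,0],[0,0,0.004,0,0,0],[0,0,0,0,0,0],[0,0,0,0,0,0],[0,0,0,0,0,0],[0,0,0,0,0,0]]'
python3 - <<'E'
from h import *
a=cap('scene','s2')
A=cv2.imread('pics/s2.png')[100:260,150:310]
cv2.imwrite('pics/z2.png',cv2.resize(A,None,fx=3,fy=3,interpolation=2))
E
```

```text
time_s: 6.2
position: [0.6253, -0.231, 0.2286]
eef_rot: [3.136, 0.003, 1.678]
force: [-5.6, -0.1, 16.4]
width: 0.0
grasp_force: 7.3
```

View pics/z2.png

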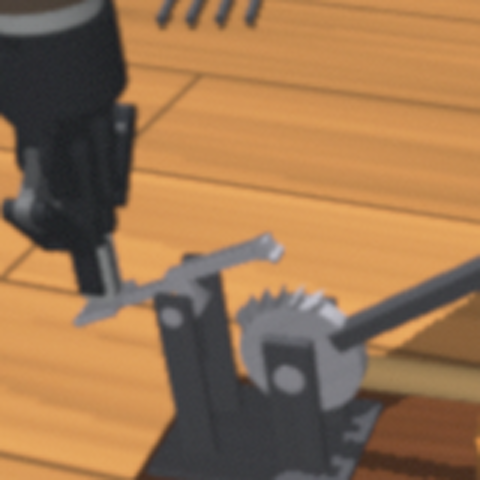

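The pawl has swung over: its nose is lifted well clear of the teeth and the tail is on its stop, with 16 N measured. I retreat straight up and go over to the plate.

```bash
python3 -m crank '[[0,0,-0.03,0,0,0],[0,0,-0.07,0,0,0],[0,0,-0.1,0,0,0],[0,0,-0.1,0,0,0],[0,0,-0.08,0,0,0],[0.05,0,0,0,0,0],[0.1,0,0,0,0,0],[0.1,0,0,0,0,0]]'
python3 - <<'E'
from h import *
th=np.arcsin((.259-.142)/.225)  # rough
for t in (.56,.4,.3,.2,.1,0):
    print(t,(H+u*(.225*np.cos(t)-.012*np.sin(t))+[0,0,.225*np.sin(t)+.012*np.cos(t)+.073]).round(4))
to([.596,.071,.36])
E
```

```text
time_s: 7.25
position: [0.6111, -0.1053, 0.4133]
eef_rot: [-3.141, -0.001, 1.677]
force: [-0.6, -0.4, -0.3]
width: -0.001
grasp_force: 0.0
0.56 [0.5944 0.0708 0.3327]
0.4 [0.5925 0.089  0.3017]
0.3 [0.5916 0.0978 0.281 ]
0.2 [0.5909 0.1045 0.2595]
0.1 [0.5904 0.109  0.2374]
0 [0.5902 0.1113 0.215 ]
pos [ 0.6111 -0.1053  0.4133] rpy [-3.141e+00 -1.000e-03  1.677e+00] F [-0.6 -0.4 -0.3] j [-0.17  0.5   0.66  1.73  0.    1.29] t 7.25 units [0.354 0.007 0.107]
```

```bash
python3 -m crank '[[0.1,0.002,0,0,0,0],[0.1,0.002,0,0,0,0],[0.1,0.002,0,0,0,0],[0.054,0.001,0.02,0,0,0],[0,0,0.04,0,0,0],[0,0,0.04,0,0,0],[0,0,0,0,0,0],[0,0,0,0,0,0]]'
python3 - <<'E'
from h import *
to([.5944,.0708,.3327])
a=cap('scene','s3');b=cap('side','d3')
A=cv2.imread('pics/s3.png')[60:260,150:410];B=cv2.imread('pics/d3.png')[20:320,220:420]
A=cv2.resize(A,None,fx=2.3,fy=2.3,interpolation=2)
o=np.zeros((460,800,3),np.uint8);o[:,:598]=A;o[:300,600:800]=B;cv2.imwrite('pics/z3.png',o)
E
```

```text
time_s: 8.25
position: [0.5961, 0.0701, 0.3645]
eef_rot: [3.141, -0.0, 1.678]
force: [0.6, 0.3, -0.1]
width: -0.004
grasp_force: 0.0
pos [0.5961 0.0701 0.3645] rpy [ 3.141 -0.     1.678] F [ 0.6  0.3 -0.1] j [0.12 0.44 0.44 1.57 0.   1.58] t 8.25 units [ 0.002 -0.003  0.064]
```

View pics/z3.png

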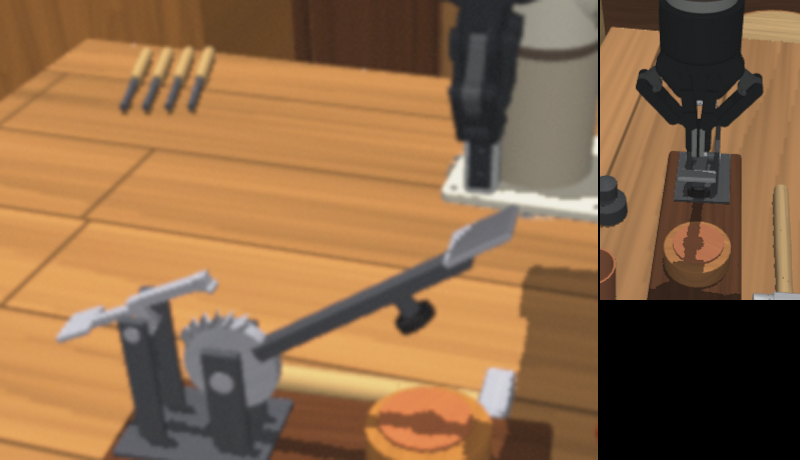

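The fingertips are over the plate, tip at about (360,140) in the full frame, and the pawl is still free. I push along the arc.

```bash
python3 -m crank '[[0,0,0.03,0,0,0],[0,0,0.026,0,0,0],[0.006,0,0.012,0,0,0],[0.006,0,0.012,0,0,0],[0.006,0,0.012,0,0,0],[0.006,0,0.012,0,0,0],[0.006,0,0.012,0,0,0],[0.006,0,0.012,0,0,0]]'
```

```text
time_s: 9.35
position: [0.5945, 0.0888, 0.3019]
eef_rot: [3.138, -0.002, 1.678]
force: [-1.5, 0.4, 7.0]
width: 0.003
grasp_force: 2.9
```

```bash
python3 -m crank '[[0.009,0,0.018,0,0,0],[0.008,0,0.018,0,0,0],[0.007,0,0.018,0,0,0],[0.006,0,0.018,0,0,0],[0.005,0,0.018,0,0,0],[0.004,0,0.018,0,0,0],[0.003,0,0.018,0,0,0],[0.002,0,0.018,0,0,0]]'
python3 -c "
from h import *
to([.5902,.1113,.215])"
```

```text
time_s: 10.35
position: [0.5925, 0.1098, 0.2293]
eef_rot: [3.138, 0.0, 1.677]
force: [0.6, -0.5, 5.4]
width: -0.003
grasp_force: 2.8
pos [0.5925 0.1098 0.2293] rpy [3.138 0.    1.677] F [ 0.6 -0.5  5.4] j [ 0.18  0.48  0.16  1.24 -0.    1.65] t 10.35 units [ 0.003 -0.004  0.029]
```

```bash
python3 -m crank '[[0.001,0,0.006,0,0,0],[0.001,0,0.006,0,0,0],[0.001,0,0.005,0,0,0],[0,0,0.004,0,0,0],[0,0,0.003,0,0,0],[0,0,0.002,0,0,0],[0,0,0,0,0,0],[0,0,0,0,0,0]]'
```

```text
time_s: 11.35
position: [0.5924, 0.1111, 0.2162]
eef_rot: [3.139, 0.001, 1.677]
force: [0.4, -2.6, 5.5]
width: 0.003
grasp_force: 2.7
```

```bash
python3 -m crank '[[0,0,0.002,0,0,0],[0,0,0.002,0,0,0],[0,0,0.002,0,0,0],[0,0,0,0,0,0],[0,0,0,0,0,0],[0,0,0,0,0,0],[0,0,0,0,0,0],[0,0,0,0,0,0]]'
```

```text
time_s: 12.35
position: [0.5923, 0.1111, 0.2146]
eef_rot: [3.138, 0.001, 1.677]
force: [-1.6, -1.6, 11.4]
width: -0.002
grasp_force: 5.9
```

```bash
python3 -m crank '[[0,0,0.002,0,0,0],[0,0,0.002,0,0,0],[0,0,0,0,0,0],[0,0,0,0,0,0],[0,0,0,0,0,0],[0,0,0,0,0,0],[0,0,0,0,0,0],[0,0,0,0,0,0]]'
```

```text
time_s: 13.35
position: [0.5923, 0.1111, 0.2146]
eef_rot: [3.136, 0.001, 1.677]
force: [-4.8, -2.6, 19.7]
width: 0.002
grasp_force: 10.0
```

The tool did not move and the force rose to 20 N, so the foot is seated on the disc. I retreat up and check.

```bash
python3 -m crank '[[0,0,-0.01,0,0,0],[0,0,-0.03,0,0,0],[0,0,-0.08,0,0,0],[0,0,-0.1,0,0,0],[0,0,-0.1,0,0,0],[0,0,-0.08,0,0,0],[0,0,0,0,0,0],[0,0,0,0,0,0]]'
python3 - <<'E'
from h import *
a=cap('scene','s4');b=cap('side','d4')
A=cv2.imread('pics/s4.png')[140:380,150:450];B=cv2.imread('pics/d4.png')[80:380,160:450]
A=cv2.resize(A,(500,400),interpolation=2)
o=np.zeros((400,800,3),np.uint8);o[:,:500]=A;o[:300,505:795]=B;cv2.imwrite('pics/z4.png',o)
E
```

```text
time_s: 14.35
position: [0.5913, 0.1115, 0.4091]
eef_rot: [-3.14, -0.0, 1.678]
force: [0.4, 0.3, -0.6]
width: 0.001
grasp_force: 0.0
```

View pics/z4.png

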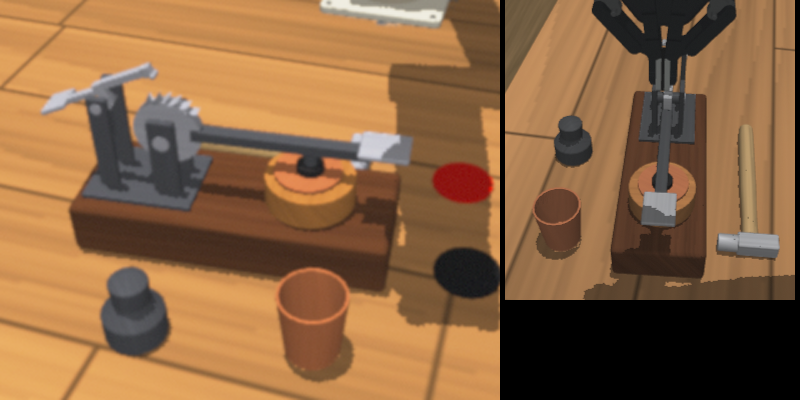

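The arm is level with its foot on the disc, around (336,240) in the scene frame. The pawl is free, the bystanders are where they were, and the robot is clear of everything.

```bash
python3 -c "
from bench import manip
print(manip.close_job())"
```

```text
the job is handed in; nothing more can be done
None
```

The job is handed in: the pawl snapped over and stayed free, the arm is down with its foot on the disc, the hammer, cup and stake look undisturbed in the last pictures, and it took about 14.5 s of robot time; the hand-in returned no verdict.

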